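# Stopper the solvent bottle and lock up its case

## Robot

A 6-joint arm with a two-finger parallel gripper is mounted at the origin on a cart in front of the work surface, level with it; the furniture and walls round the work are solid. World frame = base frame: x ahead of the robot, y to its left, z up, the work surface at z = 0. Lengths are in m, angles in rad, forces in N, time in s.
With the tool pointing down it reaches from about 0.275 to 0.85 m from the base axis. Payload 19 kg.
Tool frame: the origin (TCP) lies on the centre line of the jaws, within the pads' length; the fingertips stand 22 mm ahead of it and the grasp point (between the pads) lies 3 mm ahead of it; z points along the fingers, y is the line along which they close (so a half turn about z gives the same grasp; the last joint's range is limited). The gripper opens to 85 mm and grips with 20 to 120 N. Pads are 22 mm wide; open, the fingers measure 114 mm over their backs; the gripper's body (76 mm by 85 mm) begins 54 mm behind the grasp point. The pads swing forward as they close: fully open they stand 13 mm farther back than shut.
Start: joints at [-1.385, 0.15, 1.437, -0, 1.554, -0.134], TCP at [0.181, -0.546, 0.253] pointing down, gripper open.
Joint ranges: [-2.8, 2.8], [-0.68, 2.1], [0.12, 2.68], [-1.39, 4.53], [0.16, 2.79], [-2.81, 2.81]. Speed limits (rad/s): [1.89, 1.89, 2.22, 3.01, 3.01, 3.01].

## Interface

Orientations are given as a unit quaternion [x, y, z, w].
In Python, from cell import robot, grab_frame, camera_params gives the robot as it stands (robot), with the cameras as plain functions.
- The arm moves only by the shell command python3 inch.py, which reads ROWS from standard input. ROWS is a JSON list that holds a single list of rows (three levels of brackets), with 1 to 5 rows, each of 5 numbers: the finger opening in m, then dx, dy, dz in m, then a turn about the tool's z in rad; each row shifts and turns the commanded pose from where the row before left it, along the tool's axes as they then stand; what a row does not reach is not made up. A row lasts 1/10 s, in which the tool goes at most 0.05 m and 0.15 rad, less where a joint would pass 70% of its speed; a pose out of reach is approached as far as the arm can. The fingers move at their own pace and stop on an object; the grip force is fixed at half the most. Time passes only in rows, so rows that do not move let the fingers close. It prints the time, the measured TCP pose, the force, the opening and the grip force at its end. Input that does not fit is refused with a message, and nothing moves.
- robot.get_state(): the state, without advancing time (a new reading comes with each control period).
- grab_frame(name): name is "scene" or "top" or "wrist"; returns the picture (480x640x3 uint8, red, green, blue); there is no depth.
- camera_params(name): a dict with "fx", "fy", "cx", "cy" (pixels), "eye" and "rotation" of the camera in the world. Camera axes: x right, y down, z forward; pixel columns grow to the right and rows downward; lengths in m; the calibration is good to about 2 mm. A picture is of the moment at which its call begins: read the wrist's pose just before it. camera_params takes no time and is no camera call; for the wrist camera it gives the pose at the moment of the call.
- robot.hand_in(): hands the job in; it is judged then, once.
The state is a dict: "time_s": time; "joint_pos": joint angles; "joint_velocities": joint speeds; "tau": joint torques, N m; "ee_pos": TCP position; "orientation": TCP orientation; "force": force on the tool from outside, world axes, zero at the start; "wrist_torque": the same for the moment, N m; "gripper_width": finger opening in m; "gripper_force": force on a finger pad.
Only numpy, scipy, OpenCV 4.12 (cv2) and the standard library are available. Lean on these libraries where they do the work, as an engineer would, in place of code of your own. Each camera call takes 0.05 s, during which the arm holds its last target. There are 200 camera calls.

## Task

Put the solvent bottle away: set the stopper that fits into the neck of the bottle standing in the open metal case, until its head sits flat on the rim of the neck, then shut the lid fully and swing the hasp on the front of the case up over the lid's staple until it lies flat against the case. The neck is glass, so do not force the stopper, and leave the bigger stopper and the small roll of solder braid where they are.

Things in the scene. Friction and masses are not known exactly. Their poses are not given: they have to be found in the camera images.
- case: Small sheet-aluminium case with steel corners, fixed to the desk: 100 mm deep (its x), 84 wide (its y), 130 high when shut (lower shell from 9 to 88 mm, lid shell above), walls 4 mm. Origin on the desk under its middle; x points from its front (hasp side) to its back (hinge side), z up. Foam inside has a round well 28 mm deep, centred 10 mm in front of the origin, where the bottle stands
- case_lid (a joint): Lid hinge at the back of the case, in rad: 0 is shut, about 1.57 stands straight up, 1.8 is its stop. Starts open (1.55 to 1.75). The hinge is stiff (about 0.3 N m, some 3 N at the edge): the lid stays where it is left and has to be pushed all the way down
- lid_hinge (a point): Middle of the lid's hinge axis, 53 mm behind the case's origin and 88 mm above the desk; the axis runs along the case's y
- lid_edge (a point): Middle of the lid's free edge, on the corner of its top and front faces; with the lid shut it is 103 mm in front of the hinge axis and 42 mm above it. The lid's outer face is flat (ribs 1 mm high) and 84 mm wide
- hasp (a joint): Hinge of the hasp, in rad: 0 is upright and flat against the front with its slot over the lid's staple, 1.57 sticks straight out to the front. Starts at 0.7 to 1.2. Its pin is stiff (about 0.045 N m, under 1 N at the end): it stays where it is left
- hasp_pin (a point): Middle of the hasp's pin, 54.5 mm in front of the case's origin (4.5 mm off the front face) and 56 mm above the desk; the axis runs along the case's y
- hasp_end (a point): Middle of the free end of the hasp, 70 mm from the pin. The hasp is a flat steel strap 3 mm thick and 26 mm wide (along the case's y) with a slot 9 mm wide from 34 to 53 mm from the pin. Its rolled end, 5 mm thick, reaches 72 mm from the pin and bulges 2 mm to the front
- staple (a point): Outer end of the lid's staple (the catch): a loop of 4 mm steel wire standing 14 mm out of the middle of the lid's front face, 92 to 106 mm above the desk with the lid shut. It passes through the slot of the closed hasp and stands about 8 mm in front of the strap
- bottle: Squat amber glass bottle, 56 mm across and 84 mm high, loose, upright in the well of the case with about 1.5 mm play. Origin in the middle of its underside, 17 mm above the desk; z up
- bottle_mouth (a point): Centre of the mouth of the bottle, level with the rim of its neck, 84 mm above its underside and 101 mm above the desk, 13 mm above the rim of the case. The neck is 40 mm across outside; its bore is tapered, 31 mm wide at the mouth and 28 mm at 31 mm depth, where it ends
- stopper: The stopper that fits: white plastic, a tapered plug 26 mm long, 24 mm across at the foot and 29 mm at the top, under a ribbed round head 35 mm across and 15 mm thick. 30 g. Stands on the foot of its plug on the desk; its origin is the centre of that foot, z towards the head
- stopper_collar (a point): Centre of the underside of the stopper's head, 26 mm above its foot; it meets the rim of the neck when the stopper is home
- stopper_large: A bigger stopper of the same pattern that does not fit: plug 28 mm long, 34 to 40 mm across, head 48 mm across and 16 mm thick. Stands on its foot on the desk; origin as for the other stopper. The two may stand in either place
- solder_wick: Small flat roll of solder braid, 37 mm across and 11 mm high, lying on the desk behind the case; origin at the middle of its underside. To be left alone

How it is judged:
By the outcome, as a careful person would: the job done as asked, in the order asked, and still so for the second after the job is handed in, with the robot touching nothing.
It also fails if it takes over 72 s, if anything falls off the work surface, if the arm or the gripper's body presses on something with over 40 N, if the wrist force passes 120 N, or if a joint passes its speed limit or range.

## Working session

There is one attempt and no reset: what is moved stays moved. The work goes in short steps, Python scripts to look and compute and a shell command to move; the robot and the scene stay as the last step left them, time stands still between calls to the robot, and variables do not carry over. Pictures are saved under pics/ and viewed, at most 10 in all, crops included, and the job is handed in when it is done.

```bash
ls; mkdir -p pics; python3 - <<'E'
from cell import robot, grab_frame, camera_params
import cv2,numpy as np
for n in("scene","top"):
    f=grab_frame(n);cv2.imwrite(f"pics/{n}0.png",f[:,:,::-1])
    p=camera_params(n);print(n,{k:np.round(v,4).tolist() for k,v in p.items()})
s=robot.get_state();print(s)
E
```

```text
cell.py
inch.py
pics
scene {'fx': 530.7384, 'fy': 530.7384, 'cx': 324.5768, 'cy': 245.5463, 'eye': [-0.1683, -0.6787, 0.5056], 'rotation': [0.7251, -0.4666, 0.263, -0.4329]}
top {'fx': 502.995, 'fy': 502.995, 'cx': 317.3914, 'cy': 240.2912, 'eye': [0.3954, -0.3329, 0.9554], 'rotation': [-0.6969, 0.7149, -0.0515, 0.0263]}
{'time_s': 0.1, 'joint_pos': array([-1.38497684e+00,  1.50908017e-01,  1.43794128e+00, -1.76827844e-05,
        1.55378200e+00, -1.34009055e-01]), 'joint_velocities': array([-0.00032823, -0.00299589,  0.00137926,  0.00057392, -0.00100127,
        0.00070099]), 'tau': array([ 4.61179516e-03, -7.14382482e+01, -5.71793067e+01, -2.51941537e-04,
        7.12950539e-03,  2.93804055e-05]), 'ee_pos': array([ 0.18071795, -0.54566258,  0.25276454]), 'orientation': array([ 9.87240780e-01,  1.59233703e-01, -2.22886836e-05, -5.18917746e-04]), 'force': array([-0.13581284,  0.15358142, -0.45453862]), 'wrist_torque': array([0.01898487, 0.03478822, 0.01150136]), 'gripper_force': 0.0, 'gripper_width': 0.08550660212068988}
```

View pics/scene0.png

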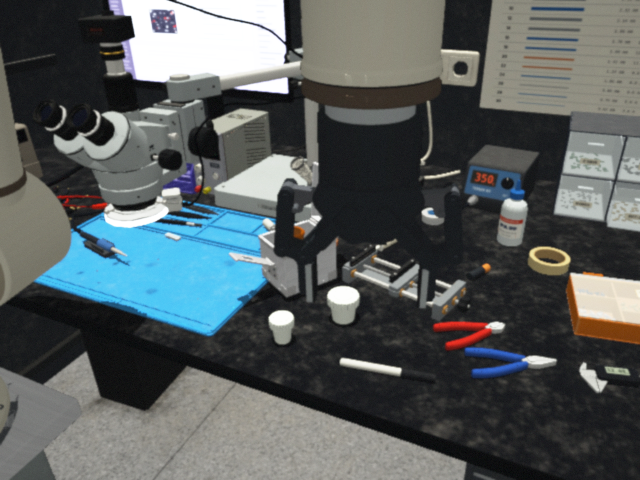

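View pics/top0.png

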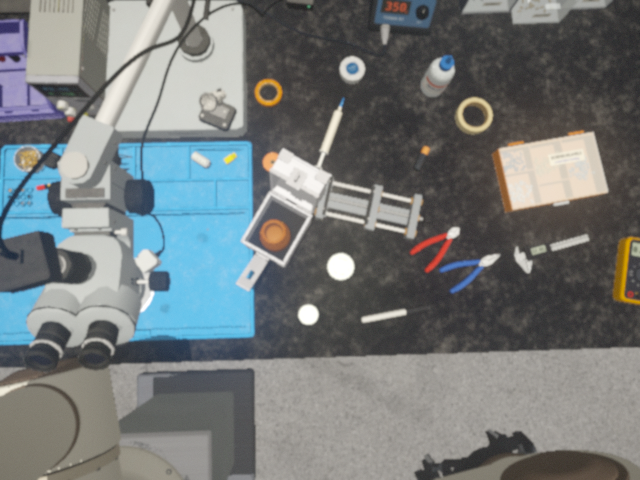

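Scene: small stopper at about top (308,315), the large one at (341,266), the case with bottle around (275,230), the lid open at the back and the hasp pointing to (247,280). I'll enlarge.

```bash
python3 - <<'E'
import cv2,numpy as np
t=cv2.imread("pics/top0.png")[140:330,228:358];s=cv2.imread("pics/scene0.png")[205:350,225:365]
a=cv2.resize(t,None,fx=3,fy=3,interpolation=cv2.INTER_CUBIC)
cv2.imwrite("pics/c1.png",cv2.resize(t,None,fx=3.1,fy=3.1,interpolation=cv2.INTER_CUBIC))
b=cv2.resize(s,None,fx=2.9,fy=2.9,interpolation=cv2.INTER_CUBIC)
o=np.zeros((590,800,3),np.uint8);o[:570,:390]=a;o[:b.shape[0],394:394+b.shape[1]]=b[:,:406];cv2.imwrite("pics/c0.png",o)
E
cat > h.py <<'E'
import numpy as np
from cell import robot, grab_frame, camera_params
from scipy.spatial.transform import Rotation as R
def ray(n,u,v,z,p=None):
    p=p or camera_params(n);q=np.array(p["rotation"]);M=R.from_quat(q).as_matrix() if q.size==4 else q
    d=M@[(u-p["cx"])/p["fx"],(v-p["cy"])/p["fy"],1];e=np.array(p["eye"]);return e+d*(z-e[2])/d[2]
def proj(n,X,p=None):
    p=p or camera_params(n);M=R.from_quat(p["rotation"]).as_matrix()
    c=M.T@(np.array(X)-p["eye"]);return np.array([p["fx"]*c[0]/c[2]+p["cx"],p["fy"]*c[1]/c[2]+p["cy"]])
def delta(X):
    "world target -> tool axes"
    s=robot.get_state();return R.from_quat(s["orientation"]).as_matrix().T@(np.array(X)-s["ee_pos"])
E
```

```text
(no output)
```

View pics/c0.png

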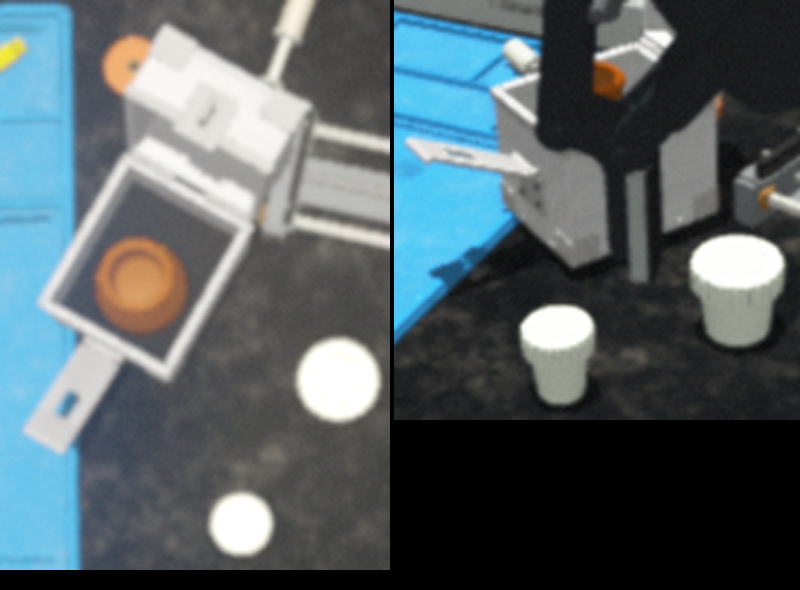

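The crop shows rim corners at (40,303), (168,380) and (252,232), the neck at about (139,278), the small stopper's head at (241,524), the large one at (339,380), the hasp's end at (45,442) and the braid at (126,65).

```bash
python3 - <<'E'
from h import *
r=lambda u,v,z:ray("top",u/3+228-.33,v/3+140-.33,z)
FL,FR,BR=r(40,303,.088),r(168,380,.088),r(252,232,.088)
print("corners",FL,FR,BR,"w",np.linalg.norm(FL-FR),"d",np.linalg.norm(FR-BR))
c=(FL+BR)/2;fd=BR-FR;wd=FL-FR
print("case c",c,"yaw",np.arctan2(fd[1],fd[0]),np.arctan2(-wd[0],wd[1]))
yaw=np.arctan2(fd[1],fd[0]);a=np.array([np.cos(yaw),np.sin(yaw),0])
print("mouth",r(139,278,.101),"pred",c-a*.01)
for n,u,v,z in(("st",241,524,.041),("big",339,380,.044),("wick",126,65,.011)):print(n,r(u,v,z))
for t in(.7,.9,1.0,1.1,1.2):
    X=c-a*(.0545+.07*np.sin(t));X[2]=.056+.07*np.cos(t);print(t,(proj("top",X)-[228,140])*3)
# lid edge
for t in(1.55,1.65,1.75):
    xx=-.103*np.cos(t)+.042*np.sin(t); zz=.103*np.sin(t)+.042*np.cos(t)
    X=c+a*(.053+xx);X[2]=.088+zz;print(t,X,(proj("top",X)-[228,140])*3)
# scene check
S=r(241,524,.041);print(((proj("scene",S)-[225,205])*2.9+[394,0]))
E
```

```text
corners [ 0.49340969 -0.23317602  0.088     ] [ 0.4472084  -0.30582704  0.088     ] [ 0.53205066 -0.35629386  0.088     ] w 0.08609720917030475 d 0.09871731799505802
case c [ 0.51273018 -0.29473494  0.088     ] yaw -0.536610175454751 -0.5664236433890706
mouth [ 0.50493737 -0.29091526  0.101     ] pred [ 0.50413571 -0.28962269  0.088     ]
st [ 0.36250478 -0.34633767  0.041     ]
big [ 0.4472153  -0.40779664  0.044     ]
wick [ 0.65386372 -0.28065982  0.011     ]
0.7 [ 54.97353455 415.57295994]
0.9 [ 48.15926625 431.32396557]
1.0 [ 45.65123496 437.86402897]
1.1 [ 43.76951934 443.43041487]
1.2 [ 42.5232404  447.97904027]
1.55 [ 0.59252898 -0.34220175  0.19185111] [225.31362046  84.6101669 ]
1.65 [ 0.60126846 -0.34740027  0.18735402] [234.83646749  70.20298583]
1.75 [ 0.60957842 -0.35234329  0.18186422] [243.7241412  57.3199002]
[555.19547213 325.8878595 ]
```

```bash
echo '[[[0.06,0,0,0.02,0.15],[0.06,0,0,0.02,0.15],[0.06,0,0,0.02,0.15],[0.06,0,0,0.02,0.15],[0.06,0,0,0.02,0.15]]]' | python3 inch.py; echo '[[[0.06,0,0,0,0.115],[0.06,0,0,0,0]]]' | python3 inch.py
python3 -c "
from h import *
print(delta([.3625,-.3463,.16]),R.from_quat(robot.get_state()['orientation']).as_matrix())"
```

```text
time_s: 0.6
ee_pos: [0.1807, -0.5456, 0.1522]
orientation: [0.976, -0.216, -0.0, -0.0]
force: [-1.1, -0.8, -0.3]
gripper_width: 0.0603
gripper_force: 0.0
time_s: 0.8
ee_pos: [0.1807, -0.5455, 0.1525]
orientation: [0.963, -0.27, -0.0, -0.001]
force: [0.4, -0.1, 0.3]
gripper_width: 0.06
gripper_force: 0.0
[ 0.05158013 -0.26472752 -0.0072458 ] [[ 8.53884255e-01 -5.20462866e-01 -2.90224635e-04]
 [-5.20461889e-01 -8.53883511e-01  1.53995105e-03]
 [-1.04930537e-03 -1.16388910e-03 -9.99998772e-01]]
```

```bash
echo '[[[0.06,0.01,-0.048,0,0],[0.06,0.01,-0.048,0,0],[0.06,0.01,-0.048,0,0],[0.06,0.01,-0.048,0,0],[0.06,0.01,-0.048,0,0]]]' | python3 inch.py; echo '[[[0.06,0,-0.025,0,0],[0.06,0,0,0,0],[0.06,0,0,0,0]]]' | python3 inch.py
python3 - <<'E'
from h import *
import cv2
print(delta([.3625,-.3463,.049]))
p=camera_params("wrist");f=grab_frame("wrist");cv2.imwrite("pics/w1.png",f[:,:,::-1])
print({k:np.round(v,4).tolist() for k,v in p.items()},proj("wrist",[.3625,-.3463,.041],p))
E
```

```text
time_s: 1.3
ee_pos: [0.349, -0.3651, 0.1539]
orientation: [0.964, -0.267, 0.0, 0.0]
force: [0.8, -0.3, 0.0]
gripper_width: 0.0601
gripper_force: 0.0
time_s: 1.6
ee_pos: [0.3612, -0.3451, 0.1537]
orientation: [0.964, -0.267, 0.0, 0.0]
force: [-0.4, -0.1, 0.2]
gripper_width: 0.0598
gripper_force: 0.0
[0.00164667 0.00030981 0.1047226 ]
{'fx': 333.3054, 'fy': 333.3054, 'cx': 315.466, 'cy': 240.6554, 'eye': [0.4186, -0.3797, 0.2737], 'rotation': [-0.4882, 0.8625, 0.116, -0.0659]} [315.61769482 242.64333749]
```

View pics/w1.png

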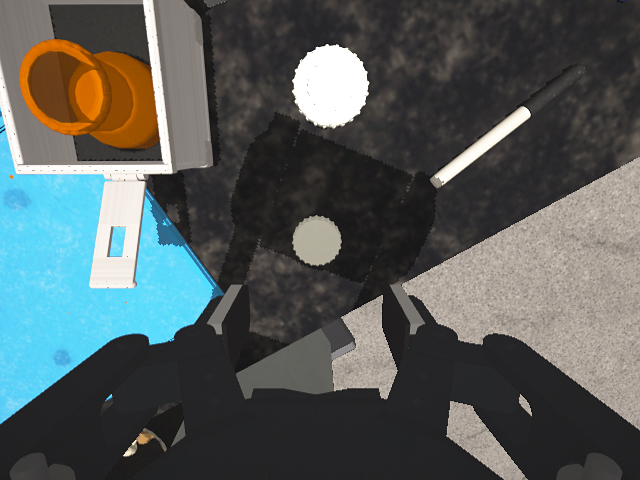

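Wrist view: stopper head centre at (317,240.5) against a predicted (315.6,242.6), so they agree within 2 mm. The neck ring is centred at about (66,87).

```bash
python3 - <<'E'
from h import *
print(ray("wrist",317,240.5,.041),ray("wrist",66,87,.101),ray("wrist",210,165,.088), ray("wrist",164,172,.088),ray("wrist",16,168,.088))
S=(ray("wrist",317,240.5,.041)+[.3625,-.3463,.041])/2;S[2]=.049;print(S,delta(S))
E
```

```text
[ 0.36298507 -0.34850565  0.041     ] [ 0.50396344 -0.29337126  0.101     ] [ 0.44061684 -0.32706418  0.088     ] [ 0.45055344 -0.30334681  0.088     ] [ 0.49385259 -0.23565372  0.088     ]
[ 0.36274254 -0.34740282  0.049     ] [0.00248281 0.00047369 0.10465601]
```

```bash
echo '[[[0.06,0.0025,0.0005,0.035,0],[0.06,0,0,0.035,0],[0.06,0,0,0.025,0],[0.06,0,0,0.01,0],[0.06,0,0,0,0]]]' | python3 inch.py; echo '[[[0.03,0,0,0,0],[0.03,0,0,0,0],[0.03,0,0,0,0],[0.03,0,0,0,0],[0.03,0,0,0,0]]]' | python3 inch.py
```

```text
time_s: 2.15
ee_pos: [0.362, -0.3472, 0.0475]
orientation: [0.963, -0.269, -0.001, -0.001]
force: [-0.0, -0.6, 0.3]
gripper_width: 0.0597
gripper_force: 0.0
time_s: 2.65
ee_pos: [0.3633, -0.3478, 0.05]
orientation: [0.963, -0.269, 0.001, 0.001]
force: [-1.9, -0.5, 6.3]
gripper_width: 0.0323
gripper_force: 59.1
```

```bash
echo '[[[0.03,0,0,-0.03,0],[0.03,0,0,-0.04,0],[0.03,0,0,-0.045,0],[0.03,0,0,0,0],[0.03,0,0,0,0]]]' | python3 inch.py
python3 - <<'E'
from h import *
import cv2
p=camera_params("wrist");f=grab_frame("wrist");s=grab_frame("scene")
a=cv2.resize(f[200:400,190:440],None,fx=1.6,fy=2,interpolation=2)
u,v=proj("scene",robot.get_state()["ee_pos"]).astype(int);b=cv2.resize(s[v-60:v+60,u-60:u+60],(400,400),interpolation=2)
cv2.imwrite("pics/g1.png",np.hstack([a,b])[:,:,::-1])
st=robot.get_state();print(st["ee_pos"],st["gripper_width"],u,v)
E
```

```text
time_s: 3.15
ee_pos: [0.3631, -0.3473, 0.1651]
orientation: [0.963, -0.269, 0.001, 0.001]
force: [1.0, 0.0, -0.3]
gripper_width: 0.0321
gripper_force: 59.9
[ 0.36260876 -0.34667773  0.16299783] 0.03220533968967625 275 243
```

View pics/g1.png

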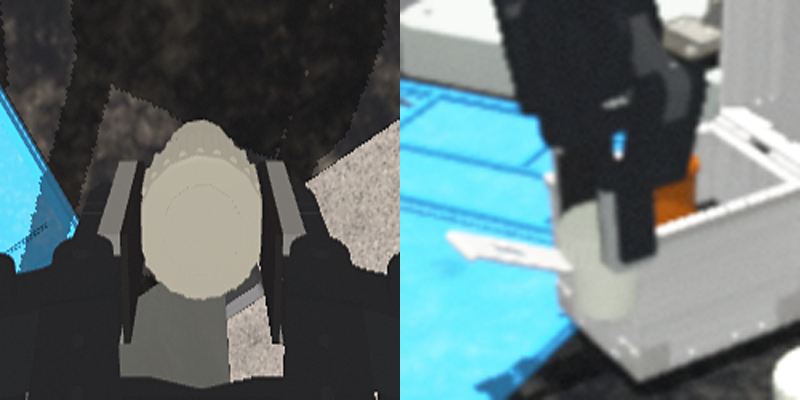

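Wrist and scene crops: the stopper is held upright by its head, and the pads end about at the collar. I'll check its offset and tilt numerically.

```bash
python3 - <<'E'
from h import *
s=robot.get_state();M=R.from_quat(s["orientation"]).as_matrix();e=s["ee_pos"]
T=lambda x,y,z:proj("wrist",e+M@np.array([x,y,z]))
print("top c",T(0,0,.008),"top +-x",T(.0175,0,.008),T(-.0175,0,.008),"foot +x",T(.012,0,.049),"collar+x",T(.0175,0,.023))
print("seen top y 277.5?-350, foot y 260")
print(M.T@(ray("wrist",315.6,313.5,e[2]-.008)-e))
m=(np.array([.5045,-.2921,.18]));print(e,delta(m))
E
```

```text
top c [315.04958778 313.34213335] top +-x [315.05281549 274.60872807] [315.04656551 349.61032036] foot +x [315.14883867 256.31620248] collar+x [315.09446628 262.57648071]
seen top y 277.5?-350, foot y 260
[-7.36513331e-05  2.33105830e-04  7.99998920e-03]
[ 0.36260876 -0.34667773  0.16299783] [ 0.09302438 -0.12024039 -0.0170188 ]
```

```bash
echo '[[[0.03,0.027,-0.035,-0.005,0],[0.03,0.027,-0.035,-0.005,0],[0.03,0.027,-0.035,-0.005,0],[0.03,0.012,-0.0155,-0.002,0],[0.03,0,0,0,0]]]' | python3 inch.py; echo '[[[0.03,0,0,0,0],[0.03,0,0,0,0]]]' | python3 inch.py
python3 - <<'E'
from h import *
import cv2
print(delta([.5045,-.2921,.18]))
f=grab_frame("wrist");t=grab_frame("top")
a=cv2.resize(f[180:380,190:440],None,fx=2,fy=2,interpolation=2)
u,v=proj("top",[.5045,-.2921,.101]);print(u,v);u=int(u);v=int(v);b=cv2.resize(t[v-50:v+50,u-37:u+38],(300,400),interpolation=2)
cv2.imwrite("pics/m1.png",np.hstack([a,b])[:,:,::-1])
print(proj("wrist",[.5045,-.2921,.101]), [proj("wrist",np.array([.5045,-.2921,.101])+.02*np.array([np.cos(q),np.sin(q),0])) .round(1).tolist() for q in (-.545,1.026,2.6,-2.116)])
E
```

```text
time_s: 3.75
ee_pos: [0.5065, -0.2906, 0.179]
orientation: [0.963, -0.268, -0.001, -0.001]
force: [-0.4, 0.2, -0.4]
gripper_width: 0.0323
gripper_force: 59.9
time_s: 3.95
ee_pos: [0.5039, -0.2923, 0.1796]
orientation: [0.963, -0.27, -0.001, -0.0]
force: [0.2, -0.8, -0.9]
gripper_width: 0.032
gripper_force: 59.9
[ 0.00036488 -0.00046844 -0.0003774 ]
274.70307246327553 232.57480241863746
[314.19255202 259.27488363] [[314.1, 228.3], [282.4, 259.3], [314.4, 288.7], [346.0, 259.3]]
```

View pics/m1.png

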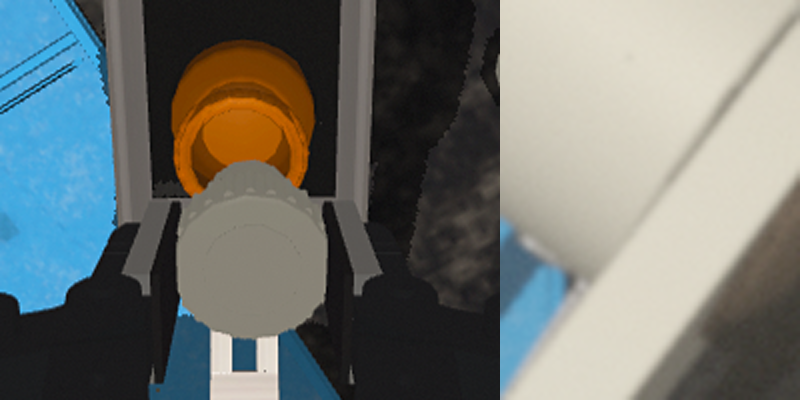

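The neck rim spans crop x 174–308 (centre px 310.5 against a predicted 314.2), and the case walls agree. The mouth is therefore about 2 mm toward −tool y. I'll shift and lower gently.

```bash
echo '[[[0.03,0.0003,-0.0025,0.01,0],[0.03,0,0,0.01,0],[0.03,0,0,0.01,0],[0.03,0,0,0.005,0],[0.03,0,0,0,0]]]' | python3 inch.py; echo '[[[0.03,0,0,0.004,0],[0.03,0,0,0,0],[0.03,0,0,0,0]]]' | python3 inch.py
```

```text
time_s: 4.55
ee_pos: [0.506, -0.2899, 0.1441]
orientation: [0.963, -0.269, -0.001, -0.0]
force: [-0.7, -0.7, 0.4]
gripper_width: 0.0321
gripper_force: 59.9
time_s: 4.85
ee_pos: [0.5064, -0.2901, 0.1414]
orientation: [0.963, -0.269, 0.0, -0.0]
force: [-0.2, -0.4, 0.1]
gripper_width: 0.0324
gripper_force: 59.9
```

In the mouth (foot about 9 mm deep) without contact. I'll continue gently.

```bash
echo '[[[0.03,0,0,0.004,0],[0.03,0,0,0,0],[0.03,0,0,0.003,0],[0.03,0,0,0,0]]]' | python3 inch.py; echo '[[[0.03,0,0,0.003,0],[0.03,0,0,0,0],[0.03,0,0,0.002,0],[0.03,0,0,0,0]]]' | python3 inch.py
```

```text
time_s: 5.25
ee_pos: [0.5062, -0.2901, 0.1339]
orientation: [0.963, -0.269, -0.0, -0.0]
force: [-1.3, 0.3, 0.3]
gripper_width: 0.0322
gripper_force: 59.9
time_s: 5.65
ee_pos: [0.5063, -0.29, 0.129]
orientation: [0.963, -0.269, -0.0, -0.0]
force: [-0.5, -0.2, -0.8]
gripper_width: 0.0323
gripper_force: 59.9
```

```bash
echo '[[[0.03,0,0,0.002,0],[0.03,0,0,0,0]]]' | python3 inch.py; echo '[[[0.03,0,0,0.0015,0],[0.03,0,0,0,0]]]' | python3 inch.py;echo '[[[0.03,0,0,0.001,0],[0.03,0,0,0,0]]]' | python3 inch.py
```

```text
time_s: 5.85
ee_pos: [0.5063, -0.29, 0.127]
orientation: [0.963, -0.269, -0.0, -0.0]
force: [0.7, -0.3, -0.8]
gripper_width: 0.0326
gripper_force: 59.9
time_s: 6.05
ee_pos: [0.5063, -0.2901, 0.1256]
orientation: [0.963, -0.269, -0.0, -0.0]
force: [-0.5, -0.3, -0.9]
gripper_width: 0.0323
gripper_force: 59.9
time_s: 6.25
ee_pos: [0.5065, -0.2902, 0.125]
orientation: [0.963, -0.269, 0.0, 0.0]
force: [-0.5, -0.5, 2.4]
gripper_width: 0.0324
gripper_force: 60.2
```

```bash
echo '[[[0.06,0,0,0,0],[0.06,0,0,0,0],[0.06,0,0,0,0],[0.06,0,0,-0.02,0],[0.06,0,0,-0.03,0]]]' | python3 inch.py; echo '[[[0,0,0,0,0],[0,0,0,0,0],[0,0,0,0,0],[0,0,0,0,0]]]' | python3 inch.py; echo '[[[0,0,0,0.02,0],[0,0,0,0.01,0],[0,0,0,0,0]]]' | python3 inch.py
```

```text
time_s: 6.75
ee_pos: [0.5057, -0.2896, 0.1738]
orientation: [0.963, -0.269, -0.002, -0.001]
force: [0.6, -1.0, 0.1]
gripper_width: 0.0598
gripper_force: 0.0
time_s: 7.15
ee_pos: [0.5061, -0.2899, 0.1738]
orientation: [0.963, -0.269, -0.001, -0.0]
force: [0.7, -0.7, -0.5]
gripper_width: 0.0017
gripper_force: 0.0
time_s: 7.45
ee_pos: [0.5057, -0.2896, 0.1429]
orientation: [0.963, -0.269, -0.002, -0.001]
force: [0.0, 0.3, -0.2]
gripper_width: 0.0001
gripper_force: 0.0
```

```bash
echo '[[[0,0,0,0.003,0],[0,0,0,0,0]]]' | python3 inch.py; echo '[[[0,0,0,0.0015,0],[0,0,0,0,0]]]' | python3 inch.py;echo '[[[0,0,0,0.001,0],[0,0,0,0,0]]]' | python3 inch.py
```

```text
time_s: 7.65
ee_pos: [0.5064, -0.2902, 0.142]
orientation: [0.963, -0.269, 0.0, -0.0]
force: [0.4, -0.2, -0.5]
gripper_width: -0.0
gripper_force: 0.0
time_s: 7.85
ee_pos: [0.5064, -0.2901, 0.1405]
orientation: [0.963, -0.269, 0.0, 0.0]
force: [0.1, 0.7, 0.5]
gripper_width: 0.0001
gripper_force: 0.0
time_s: 8.05
ee_pos: [0.5064, -0.2901, 0.1393]
orientation: [0.963, -0.269, 0.0, -0.0]
force: [0.6, -1.0, -1.0]
gripper_width: -0.0002
gripper_force: 0.0
```

```bash
echo '[[[0,0,0,0.001,0],[0,0,0,0,0]]]' | python3 inch.py; echo '[[[0,0,0,0.001,0],[0,0,0,0,0]]]' | python3 inch.py;echo '[[[0,0,0,0.0007,0],[0,0,0,0,0]]]' | python3 inch.py
```

```text
time_s: 8.25
ee_pos: [0.5063, -0.2901, 0.1382]
orientation: [0.963, -0.269, -0.0, -0.0]
force: [0.5, 0.4, -0.2]
gripper_width: 0.0001
gripper_force: 0.0
time_s: 8.45
ee_pos: [0.5065, -0.2902, 0.1377]
orientation: [0.963, -0.269, 0.0, 0.0]
force: [-1.2, 0.3, 4.9]
gripper_width: 0.0004
gripper_force: 2.4
time_s: 8.65
ee_pos: [0.5066, -0.2903, 0.1376]
orientation: [0.963, -0.269, 0.001, 0.0]
force: [-1.8, 2.0, 11.0]
gripper_width: -0.0002
gripper_force: 5.3
```

Contact at z 0.1378 puts the head top at 0.116, so the stopper is home. Next the lid: go over and behind it.

```bash
echo '[[[0,0,0,-0.05,0],[0,0,0,-0.05,0],[0,0.03,0,-0.01,0],[0,0.045,0,0,0],[0,0.045,0,0,0]]]' | python3 inch.py; echo '[[[0,0.04,0,0,0],[0,0,0,0.02,0],[0,0,0,0.025,0],[0,0,0,0,0]]]' | python3 inch.py
python3 - <<'E'
from h import *
import cv2
t=grab_frame("scene");t2=grab_frame("top")
a=cv2.resize(t[100:300,190:390],(400,400),interpolation=2);b=cv2.resize(t2[120:270,230:380],(400,400),interpolation=2)
cv2.imwrite("pics/l1.png",np.hstack([a,b])[:,:,::-1])
prev=None
for t in [1.6,1.5,1.3,1.1,.9,.7,.5,.3,.15,0]:
    s=.085;P=np.array([.053-s*np.cos(t)+.042*np.sin(t)+.011,.088+s*np.sin(t)+.042*np.cos(t)+.022])
    print(t,P.round(4),None if prev is None else (P-prev).round(4));prev=P
s=robot.get_state();a=np.array([.855,-.519,0]);c=np.array([.5149,-.2953,0]);print("cx",(s["ee_pos"]-c)@a,s["ee_pos"])
E
```

```text
time_s: 9.15
ee_pos: [0.6102, -0.353, 0.2478]
orientation: [0.963, -0.269, 0.001, 0.0]
force: [0.6, -0.1, 0.8]
gripper_width: 0.0004
gripper_force: 0.0
time_s: 9.55
ee_pos: [0.6424, -0.3725, 0.1972]
orientation: [0.963, -0.269, -0.003, -0.001]
force: [0.5, 0.4, -0.7]
gripper_width: -0.0003
gripper_force: 0.0
1.6 [0.1085 0.1937] None
1.5 [0.0999 0.1978] [-0.0086  0.004 ]
1.3 [0.0817 0.2031] [-0.0182  0.0054]
1.1 [0.0629 0.2048] [-0.0189  0.0017]
0.9 [0.0441 0.2027] [-0.0188 -0.0021]
0.7 [0.026  0.1969] [-0.018  -0.0058]
0.5 [0.0095 0.1876] [-0.0165 -0.0093]
0.3 [-0.0048  0.1752] [-0.0143 -0.0124]
0.15 [-0.0138  0.1642] [-0.009 -0.011]
0 [-0.021  0.152] [-0.0072 -0.0122]
cx 0.1499011951886845 [ 0.64305586 -0.37300315  0.2019656 ]
```

View pics/l1.png

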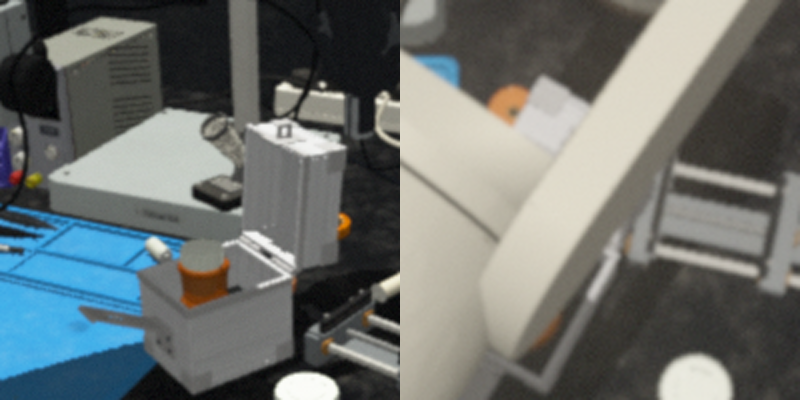

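Picture: stopper head flat on the neck and lid upright at about 1.6 rad, with the closed fingers behind it. Now I'll push the lid over along its arc.

```bash
echo '[[[0,-0.025,0,0.008,0],[0,-0.017,0,0,0],[0,-0.0086,0,-0.004,0],[0,-0.0182,0,-0.0054,0],[0,0,0,0,0]]]' | python3 inch.py; echo '[[[0,-0.0189,0,-0.0017,0],[0,-0.0188,0,0.0021,0],[0,-0.018,0,0.0058,0],[0,0,0,0,0]]]' | python3 inch.py
```

```text
time_s: 10.15
ee_pos: [0.584, -0.3372, 0.2061]
orientation: [0.963, -0.269, 0.002, 0.001]
force: [0.2, 0.1, -0.1]
gripper_width: 0.0004
gripper_force: 0.0
time_s: 10.55
ee_pos: [0.5363, -0.3083, 0.1978]
orientation: [0.963, -0.269, 0.0, 0.0]
force: [-0.5, -1.1, 0.3]
gripper_width: -0.0002
gripper_force: 0.0
```

```bash
echo '[[[0,-0.0165,0,0.0093,0]]]' | python3 inch.py; echo '[[[0,0,0,0,0]]]' | python3 inch.py; echo '[[[0,0,0,0.004,0],[0,0,0,0,0]]]' | python3 inch.py
python3 - <<'E'
from h import *
import cv2
t=grab_frame("scene");t2=grab_frame("wrist")
a=cv2.resize(t[130:330,190:390],(400,400),interpolation=2);b=cv2.resize(t2[:,80:560],(400,400),interpolation=2)
cv2.imwrite("pics/l2.png",np.hstack([a,b])[:,:,::-1])
E
```

```text
time_s: 10.65
ee_pos: [0.5244, -0.3013, 0.1896]
orientation: [0.963, -0.269, 0.002, 0.001]
force: [-0.9, -0.9, 6.5]
gripper_width: -0.0003
gripper_force: 2.6
time_s: 10.75
ee_pos: [0.5226, -0.3, 0.1877]
orientation: [0.963, -0.269, -0.0, -0.0]
force: [0.3, -0.2, -0.1]
gripper_width: -0.0002
gripper_force: 0.0
time_s: 10.95
ee_pos: [0.5234, -0.3005, 0.1836]
orientation: [0.963, -0.269, 0.0, -0.0]
force: [-0.7, -0.6, 3.9]
gripper_width: -0.0002
gripper_force: 1.7
```

View pics/l2.png

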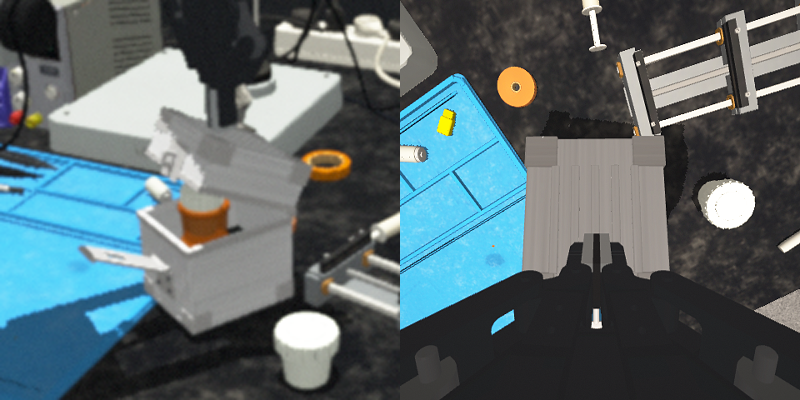

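The lid is following, about half shut, with the wick and stoppers untouched. Continuing.

```bash
echo '[[[0,-0.0143,0,0.008,0],[0,-0.009,0,0.011,0],[0,-0.0072,0,0.01,0],[0,0,0,0,0]]]' | python3 inch.py; echo '[[[0,-0.003,0,0.003,0],[0,0,0,0,0]]]' | python3 inch.py; echo '[[[0,0,0,0.001,0],[0,0,0,0,0]]]' | python3 inch.py
```

```text
time_s: 11.45
ee_pos: [0.4959, -0.2836, 0.1532]
orientation: [0.963, -0.269, -0.001, -0.0]
force: [-0.9, -0.4, 0.7]
gripper_width: 0.0003
gripper_force: 0.0
time_s: 11.65
ee_pos: [0.4945, -0.2829, 0.1521]
orientation: [0.963, -0.269, 0.001, 0.0]
force: [-0.7, -0.5, 0.0]
gripper_width: -0.0
gripper_force: 0.0
time_s: 11.85
ee_pos: [0.4945, -0.2829, 0.1519]
orientation: [0.963, -0.269, 0.001, 0.0]
force: [-2.8, 2.0, 15.1]
gripper_width: 0.0001
gripper_force: 7.5
```

The stop is stiff at tip height 0.130, so the lid is shut. Now the hasp: retreat to the front and go down in front of its end.

```bash
echo '[[[0,0,0,-0.02,0],[0,-0.045,0,0,0],[0,-0.045,0,0,0],[0,-0.045,0,0,0],[0,0,0,0.015,0]]]' | python3 inch.py; echo '[[[0,0,0,0.03,0],[0,0,0,0.0255,0],[0,0,0,0,0]]]' | python3 inch.py
python3 - <<'E'
from h import *
import cv2
s=robot.get_state();a=np.array([.855,-.519,0]);c=np.array([.5149,-.2953,0]);print("cx",(s["ee_pos"]-c)@a,s["ee_pos"])
t=grab_frame("scene");t2=grab_frame("wrist")
A=cv2.resize(t[180:330,170:320],(400,400),interpolation=2);b=cv2.resize(t2[:,80:560],(400,400),interpolation=2)
cv2.imwrite("pics/h1.png",np.hstack([A,b])[:,:,::-1])
prev=None
for t in [1.1,.95,.8,.65,.5,.35,.2,.1,0]:
    P=np.array([-.0545-.072*np.sin(t)-.011,.056+.072*np.cos(t)+.012])
    print(t,P.round(4),None if prev is None else (P-prev).round(4));prev=P
E
```

```text
time_s: 12.35
ee_pos: [0.3764, -0.211, 0.1575]
orientation: [0.963, -0.269, 0.002, 0.001]
force: [1.5, -0.2, -0.2]
gripper_width: -0.0003
gripper_force: 0.0
time_s: 12.65
ee_pos: [0.3775, -0.2117, 0.0977]
orientation: [0.963, -0.269, -0.002, -0.001]
force: [-0.2, 0.5, 0.3]
gripper_width: 0.0002
gripper_force: 0.0
cx -0.1608948422317498 [ 0.37745672 -0.21171458  0.09772692]
1.1 [-0.1297  0.1007] None
0.95 [-0.1241  0.1099] [0.0056 0.0092]
0.8 [-0.1171  0.1182] [0.0069 0.0083]
0.65 [-0.1091  0.1253] [0.0081 0.0072]
0.5 [-0.1     0.1312] [0.0091 0.0059]
0.35 [-0.0902  0.1356] [0.0098 0.0044]
0.2 [-0.0798  0.1386] [0.0104 0.0029]
0.1 [-0.0727  0.1396] [0.0071 0.0011]
0 [-0.0655  0.14  ] [0.0072 0.0004]
```

View pics/h1.png

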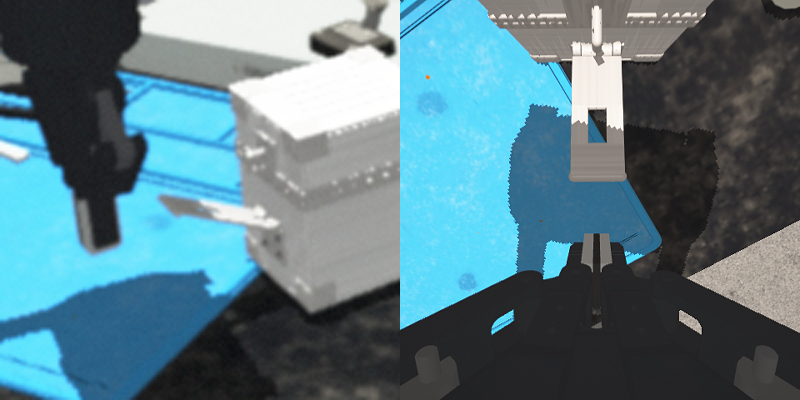

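The lid is shut and the fingers are lined up with the strap: end at wrist crop (598,180), fingers at x≈597. Approaching to contact.

```bash
python3 - <<'E'
from h import *
a=np.array([.855,-.519,0]);c=np.array([.5149,-.2953,0])
for t in(.9,1,1.1,1.2):
    X=c-a*(.0545+.072*np.sin(t));X[2]=.056+.072*np.cos(t);print(t,X,proj("wrist",X))
E
echo '[[[0,0.02,0,0,0],[0,0.006,0,0,0],[0,0,0,0,0]]]' | python3 inch.py; echo '[[[0,0.004,0,0,0],[0,0,0,0,0]]]' | python3 inch.py
```

```text
0.9 [ 0.4200809  -0.23774314  0.10075592] [314.86896752 202.94116462]
1 [ 0.41650155 -0.23557041  0.09490177] [314.89481969 211.44427839]
1.1 [ 0.41343977 -0.23371186  0.08865892] [314.92033207 217.41916319]
1.2 [ 0.41092617 -0.23218606  0.08208976] [314.94522194 221.16057835]
time_s: 13.05
ee_pos: [0.4015, -0.2266, 0.1009]
orientation: [0.963, -0.269, 0.0, 0.0]
force: [-0.6, -0.2, -1.0]
gripper_width: -0.0001
gripper_force: 0.0
time_s: 13.25
ee_pos: [0.4035, -0.2276, 0.1001]
orientation: [0.963, -0.269, -0.001, -0.0]
force: [-5.9, 2.7, 3.1]
gripper_width: 0.0003
gripper_force: 3.2
```

```bash
echo '[[[0,0.0056,0,-0.0092,0],[0,0.0069,0,-0.0083,0],[0,0,0,0,0]]]' | python3 inch.py; echo '[[[0,0.0081,0,-0.0072,0],[0,0.0091,0,-0.0059,0],[0,0,0,0,0]]]' | python3 inch.py
```

```text
time_s: 13.55
ee_pos: [0.4152, -0.2348, 0.1188]
orientation: [0.963, -0.269, 0.0, 0.0]
force: [-0.5, -0.3, -0.5]
gripper_width: -0.0001
gripper_force: 0.1
time_s: 13.85
ee_pos: [0.4308, -0.2444, 0.1317]
orientation: [0.963, -0.269, 0.001, 0.0]
force: [-0.2, -0.6, -0.0]
gripper_width: 0.0002
gripper_force: 0.0
```

```bash
echo '[[[0,0.0098,0,-0.0044,0],[0,0.0104,0,-0.0029,0],[0,0,0,0,0]]]' | python3 inch.py; echo '[[[0,0.006,0,-0.0015,0],[0,0,0,0,0]]]' | python3 inch.py; echo '[[[0,0.003,0,0,0],[0,0,0,0,0]]]' | python3 inch.py
```

```text
time_s: 14.15
ee_pos: [0.448, -0.2548, 0.1382]
orientation: [0.963, -0.269, 0.0, 0.0]
force: [-0.5, 0.1, -0.2]
gripper_width: -0.0
gripper_force: 0.0
time_s: 14.35
ee_pos: [0.4524, -0.2574, 0.1394]
orientation: [0.963, -0.269, -0.0, -0.0]
force: [-0.2, 0.3, -0.1]
gripper_width: 0.0001
gripper_force: 0.0
time_s: 14.55
ee_pos: [0.4547, -0.2587, 0.1393]
orientation: [0.963, -0.269, -0.0, -0.0]
force: [0.5, -0.1, -0.3]
gripper_width: -0.0003
gripper_force: 0.0
```

```bash
echo '[[[0,0.0015,0,0,0],[0,0,0,0,0]]]' | python3 inch.py; echo '[[[0,0.001,0,0,0],[0,0,0,0,0]]]' | python3 inch.py; echo '[[[0,0.001,0,0,0],[0,0,0,0,0]]]' | python3 inch.py
```

```text
time_s: 14.75
ee_pos: [0.4554, -0.2591, 0.1392]
orientation: [0.963, -0.269, -0.001, -0.0]
force: [-5.7, 3.5, 1.6]
gripper_width: -0.0
gripper_force: 2.9
time_s: 14.95
ee_pos: [0.4557, -0.2594, 0.1392]
orientation: [0.963, -0.269, -0.001, -0.0]
force: [-10.5, 6.1, 5.2]
gripper_width: -0.0001
gripper_force: 6.2
time_s: 15.15
ee_pos: [0.4561, -0.2595, 0.1391]
orientation: [0.963, -0.269, -0.002, -0.001]
force: [-16.6, 9.1, 8.0]
gripper_width: -0.0001
gripper_force: 9.5
```

```bash
echo '[[[0,-0.02,0,0,0],[0,-0.04,0,0,0],[0,-0.04,0,0,0],[0,0,0,-0.02,0],[0,0,0,-0.02,0]]]' | python3 inch.py; echo '[[[0,0,0,0,0],[0,0,0,0,0]]]' | python3 inch.py
python3 - <<'E'
from h import *
import cv2
t=grab_frame("scene");t2=grab_frame("wrist")
A=cv2.resize(t[190:350,220:380],(400,400),interpolation=2);b=cv2.resize(t2[0:300,170:470],(400,400),interpolation=2)
cv2.imwrite("pics/f1.png",np.hstack([A,b])[:,:,::-1])
E
```

```text
time_s: 15.65
ee_pos: [0.3711, -0.208, 0.1799]
orientation: [0.963, -0.269, -0.0, -0.0]
force: [0.4, 0.0, 0.8]
gripper_width: 0.0001
gripper_force: 0.0
time_s: 15.85
ee_pos: [0.3721, -0.2087, 0.1795]
orientation: [0.963, -0.269, 0.0, 0.0]
force: [-0.0, 0.6, -1.2]
gripper_width: 0.0
gripper_force: 0.0
```

View pics/f1.png

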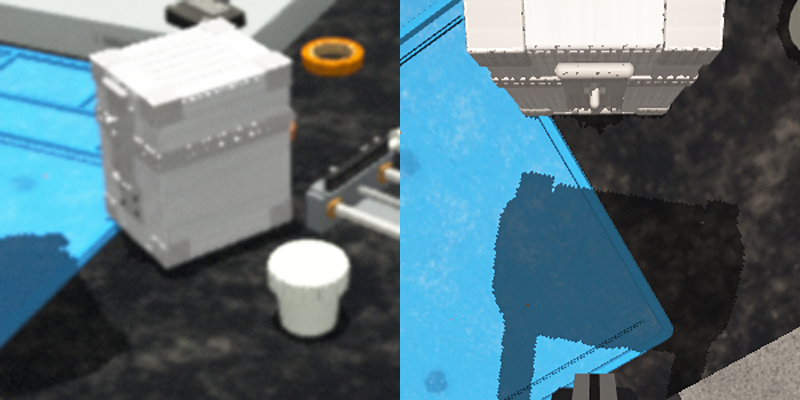

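The lid is shut, the hasp lies flat against the front with the staple through its slot (at (597,95)), and the robot is clear.

```bash
python3 -c "
from cell import robot, grab_frame, camera_params
print(robot.hand_in())"
```

```text
the job is handed in; nothing more can be done
None
```

The job is done and handed in at about 16 s: the stopper sits home in the bottle's neck, the lid is shut and the hasp lies flat over the staple, with the big stopper and the braid not touched.

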